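Load the warming rack at the plumbing store counter

ROBOT

A 7-joint arm with a two-finger parallel gripper is mounted at the origin on the work surface. World frame = base frame: x ahead of the robot, y to its left, z up, the work surface at z = 0. Lengths are in m, angles in rad, forces in N, time in s.
With the tool pointing down it reaches from about 0.4 to 0.9 m from the base axis. Payload 5.6 kg.
Tool frame: the origin (TCP) lies midway between the tips of the shut fingers; the grasp point (between the pads) lies 19 mm behind it; y points along the fingers, z is the direction in which the jaws open and shut, and the axes are right-handed (so a half turn about y gives the same grasp; the last joint's range is limited). The gripper opens to 92 mm and grips with 3 to 60 N. Pads are 20 mm wide; open, the fingers measure 128 mm over their backs; the gripper's body (75 mm by 189 mm) begins 69 mm behind the grasp point.
Start: joints at [1.204, 0.468, -0.012, 1.603, 0.006, 1.071, -0.056], TCP at [0.207, -0.616, 0.215] pointing down, gripper open.
Joint ranges: [-2.53, 2.53], [-0.31, 2.02], [-1.57, 1.55], [0.28, 2.44], [-1.29, 4.43], [0.15, 1.84], [-2.92, 2.92]. Speed limits (rad/s): [2.57, 2.57, 3.14, 3.14, 3.14, 3.14, 3.14].

INTERFACE

Orientations are given as a 3x3 rotation matrix whose columns are the frame's x, y, z axes.
In Python, from station import env, effector, solver, viewer, workorder, search_frame, tip_of gives the robot as it stands. Calls block until the motion is done:
- env.reach(position, orientation): joint-space move of the TCP to a pose.
- env.movel(position, frame=None, rate=0.15): straight line of the TCP; frame=None keeps the orientation; rate is the mean speed in m/s.
- env.goto_joints(angles): joint-space move.
- effector.release() and effector.grasp(squeeze=None): open the fingers fully, or close them until they stop; squeeze is the grip in N (None keeps the last).
- env.pause(seconds).
- solver.inverse_kinematics(position, orientation): joint angles nearest the present ones, or None.
- env.sense(): the state.
- viewer.read_camera(name): name is "side" or "top"; returns (picture, depth): 400x640x3 uint8, red, green, blue; 400x640 float32, m along the optical axis (not along the pixel's ray), 0 where there is no reading.
- viewer.camera_info(name): a dict with "intrinsics" (3x3 intrinsics, pixels), "eye" and "rotation" of the camera in the world. Camera axes: x right, y up, looking along -z (the intrinsics and any distortion apply to the point x, -y, -z); pixel columns grow to the right and rows downward; lengths in m; the calibration is good to about 2 mm. A picture is of the moment at which its call begins. camera_info takes no time and is no camera call.
A pose or a line that the arm cannot do raises env.PlanningError and nothing moves.
- workorder.finish_job(): hands the job in, once; it reports no verdict.
Trained networks look in the newest picture that a camera, given by its name, has taken for a name from the list of things; names that differ only in an ending like _2 or _b are one class to them, and where a whole thing is asked for, a point or a joint stands for the part that bears it (a point fixed in the world has none). Each returns a list of dicts, best first, with "score" (0 to 1); they miss things now and then, are a little off and sometimes report something else, mostly with a low value. They report only what shows in the picture. A call takes as long as a camera call. They do not tell look-alikes from the thing itself.
- search_frame(camera, name): "at" ([x, y, z] in m, in world coordinates, good to about 4 mm: the middle of the surface that is visible of it).
- tip_of(camera, name): "at" ([x, y, z] in m, in world coordinates, good to about 4 mm: a listed point, or the origin of a listed thing).
The state is a dict: "t": time; "joint_positions": joint angles; "joint_velocities": joint speeds; "tau": joint torques, N m; "ee_pos": TCP position; "tcp_rot": TCP orientation; "wrist_force": force on the tool from outside, world axes, zero at the start; "moment": the same for the moment, N m; "gripper_width": finger opening in m.
Only numpy, scipy, OpenCV 4.12 (cv2) and the standard library are available. Lean on these libraries where they do the work, as an engineer would, in place of code of your own. Each camera call takes 0.05 s, during which the arm holds its last target.

TASK

Load the warming rack: move the empty tin off the rack into the blue returns crate, and stand all the stock from the mat upright in the tier that suits its height, low tubs and cartons on the lower deck and tall ones on the upper deck, each pushed right in under the cover above it. Only when everything is loaded, push the red dial down and turn it clockwise past its safety stop, all the way to on. Leave the other things on the table where they are.

Things in the scene. Friction and masses are not known exactly. Their poses are not given: they have to be found in the camera images.
- rack: Fixed two-tier warming rack of metal bars; place and yaw vary. Origin: on the table under the middle of its front edge; +x into the rack, away from the robot, y to its left, z up. Each tier is a level grid deck to slide items on, 240 wide (y -120 to 120), its front part an open ledge, its rear part covered. Posts 12 thick at y = +-125: x = 102 (to z = 90), 198 and 280 (to z = 225)
- lower_tier (a point): LOWER tier: point on its deck (z = 15 above the table), in the middle of the cover's front edge (rack x = 95); axes as the rack's. From here the open ledge runs 95 to -x, the covered part 91 to +x, up to a stop bar 23 above the deck. Clearance 65 under the cover, which is the upper deck (10 thick). Side rails at the covered part only; three items fit side by side, about 78 apart
- upper_tier (a point): UPPER tier: point on its deck (z = 90 above the table), in the middle of the cover's front edge (rack x = 190); axes as the rack's. From here the open ledge runs 95 to -x, the covered part 91 to +x, up to a stop bar 52 above the deck. Clearance 125 under the cover, a grid 10 thick. Side rails at the covered part only; three items fit side by side, about 78 apart
- dial_grip (a point): Point on the red dial's upright axis, at the height to grip, z = 89 when released; on the yellow control box (100 x 92, top z = 50) at the rack's left: centre rack x = 50, y = 180. The dial is a round knob, 36 diameter, its flat top 8 above this point, on a disc of 44 diameter whose top is 23 below this point; grip it across from any side. The white pointer line on top lies at this point's -x
- dial (a joint): Dial turn, rad, growing clockwise from above: 0 to 0.1 off at the start (pointer at the white mark), 1.3 on, the end stop (green mark). Released, it is blocked by a safety stop at about 0.2; pushed down 5 mm or more (spring: 3 N to start, 9 N fully down at 6 mm) it passes under that stop until about 0.7, then may rise. Stays where left (0.03 Nm friction)
- dial_press (a joint): How far the dial is pushed down, m: 0 released, 0.006 fully in
- crate: fixed blue open returns crate, 150 x 150 outside, 50 tall, walls and floor 5 thick. Origin: centre of its underside, z up
- mat: fixed black rubber delivery mat, 270 x 370, 4 thick, on which the stock stands. Origin: centre of its underside
- empty_tin: empty open copper-coloured tin, no lid, mouth up, 54 diameter, 58 tall, 2 wall, at the start on the lower tier's front ledge. Origin: centre of its underside, z up
- tub_red: stock, may be absent: white plastic tub with a red band and red lid, round, 56 diameter, 44 tall (LOW). Origin: centre of its underside, z up
- tub_grey: stock, may be absent: grey plastic tub with a yellow band and black lid, round, 56 diameter, 48 tall (LOW). Origin: centre of its underside, z up
- carton_low: stock, may be absent: cardboard carton with red tape, 52 x 52, 42 tall (LOW). Origin: centre of its underside, z up, x and y square to its sides
- tin_blue: stock, may be absent: steel tin with a blue band, round, 56 diameter, 96 tall (TALL). Origin: centre of its underside, z up
- canister_green: stock, may be absent: white plastic canister with green band and lid, round, 54 diameter, 104 tall (TALL). Origin: centre of its underside, z up
- carton_high: stock, may be absent: cardboard carton with blue tape, 50 x 50, 100 tall (TALL). Origin: centre of its underside, z up, x and y square to its sides
- coupling_1: small brass pipe coupling, 30 diameter, 24 tall, standing on the mat among the stock; leave alone
- coupling_2: second small brass pipe coupling, as the first; leave alone
- elbow: grey pipe elbow, about 55 tall; leave alone
- valve: brass ball valve with a blue lever, about 75 x 60, 48 tall; leave alone
- brush: brush lying along its x, 200 long; leave alone
- tape_measure: yellow tape measure, 70 x 34 x 62; leave alone
- tee_box: closed cardboard box, 90 x 70 x 55; leave alone
Not all that is in view belongs to the job. Leave any pink or purple look-alike of the empty_tin alone. What is shaped like the carton_low but green is not meant.

How it is judged:
On the way, in this order (a step that is already met when the one before it is completed fails the run):
1. the empty tin is in the crate and every piece of stock stands in its tier, in under the cover, while the dial is still off (x of tub_red in the frame of rack between 0.109 and 0.19 m and y of tub_red in the frame of rack between -0.12 and 0.12 m and z of tub_red in the frame of rack between 0.009 and 0.023 m and angle between each of tub_red, tub_grey, carton_low, tin_blue, canister_green, carton_high's own z axis and vertical below 0.12 rad and linear speed of each of tub_red, tub_grey, carton_low, tin_blue, canister_green, carton_high, empty_tin below 0.03 m/s and x of tub_grey in the frame of rack between 0.109 and 0.19 m and y of tub_grey in the frame of rack between -0.12 and 0.12 m and z of tub_grey in the frame of rack between 0.009 and 0.023 m and x of carton_low in the frame of rack between 0.109 and 0.19 m and y of carton_low in the frame of rack between -0.12 and 0.12 m and z of carton_low in the frame of rack between 0.009 and 0.023 m and x of tin_blue in the frame of rack between 0.204 and 0.285 m and y of tin_blue in the frame of rack between -0.12 and 0.12 m and z of tin_blue in the frame of rack between 0.084 and 0.098 m and x of canister_green in the frame of rack between 0.204 and 0.285 m and y of canister_green in the frame of rack between -0.12 and 0.12 m and z of canister_green in the frame of rack between 0.084 and 0.098 m and x of carton_high in the frame of rack between 0.204 and 0.285 m and y of carton_high in the frame of rack between -0.12 and 0.12 m and z of carton_high in the frame of rack between 0.084 and 0.098 m and x of empty_tin in the frame of crate between -0.07 and 0.07 m and y of empty_tin in the frame of crate between -0.07 and 0.07 m and z of empty_tin in the frame of crate below 0.04 m and value of joint dial below 0.7 rad), for 0.2 s.
2. then the dial is turned on (value of joint dial above 1.1 rad), for 0.2 s.
At the end, for the whole second after the job is handed in: Tin in the crate; low stock on the lower deck, tall stock on the upper, all at rest, upright (0.12 rad), centre at least 14 mm in past the front edge of the cover above (about 14 mm may stick out); dial past 1.1 rad, turned after the loading (x of tub_red in the frame of rack between 0.109 and 0.19 m and y of tub_red in the frame of rack between -0.12 and 0.12 m and z of tub_red in the frame of rack between 0.009 and 0.023 m and angle between each of tub_red, tub_grey, carton_low, tin_blue, canister_green, carton_high's own z axis and vertical below 0.12 rad and linear speed of each of tub_red, tub_grey, carton_low, tin_blue, canister_green, carton_high, empty_tin below 0.03 m/s and x of tub_grey in the frame of rack between 0.109 and 0.19 m and y of tub_grey in the frame of rack between -0.12 and 0.12 m and z of tub_grey in the frame of rack between 0.009 and 0.023 m and x of carton_low in the frame of rack between 0.109 and 0.19 m and y of carton_low in the frame of rack between -0.12 and 0.12 m and z of carton_low in the frame of rack between 0.009 and 0.023 m and x of tin_blue in the frame of rack between 0.204 and 0.285 m and y of tin_blue in the frame of rack between -0.12 and 0.12 m and z of tin_blue in the frame of rack between 0.084 and 0.098 m and x of canister_green in the frame of rack between 0.204 and 0.285 m and y of canister_green in the frame of rack between -0.12 and 0.12 m and z of canister_green in the frame of rack between 0.084 and 0.098 m and x of carton_high in the frame of rack between 0.204 and 0.285 m and y of carton_high in the frame of rack between -0.12 and 0.12 m and z of carton_high in the frame of rack between 0.084 and 0.098 m and x of empty_tin in the frame of crate between -0.07 and 0.07 m and y of empty_tin in the frame of crate between -0.07 and 0.07 m and z of empty_tin in the frame of crate below 0.04 m and value of joint dial above 1.1 rad); the robot touches nothing.
It fails at once if a bystander (coupling, elbow, valve, brush, tape measure, box) is moved more than 6 cm (a coupling 10 cm) (distance of any of coupling_1, coupling_2 from where it was at the start of the episode above 0.1 m or distance of any of elbow, valve, brush, tape_measure, tee_box from where it was at the start of the episode above 0.06 m).
Of tub_red, tub_grey, carton_low, tin_blue, canister_green, carton_high only 4 to 6 are there at a start; the rules pass over those that are not, and their reading is None.
At some moment in a run one of tub_red, tub_grey, carton_low may be knocked a few centimetres aside while the robot is not near it.
It also fails if it takes over 210 s, if anything falls off the work surface, if the arm or the gripper's body presses on something with over 40 N, if the wrist force passes 120 N, or if a joint passes its speed limit or range.

## Working session

There is one attempt and no reset: what is moved stays moved. The work goes in short steps, each a Python script; the robot and the scene stay as the last script left them, time stands still between calls to the robot, and variables do not carry over. Pictures are saved under pics/ and viewed, and the job is handed in when it is done.

```bash
ls -la; mkdir -p pics; python3 - <<'E'
from station import env, effector, solver, viewer, workorder, search_frame, tip_of
import cv2, numpy as np
s=env.sense(); print(s['t'],s['ee_pos'],s['tcp_rot'],s['gripper_width'])
for n in ('side','top'):
    p,d=viewer.read_camera(n); cv2.imwrite(f'pics/{n}0.png',p[:,:,::-1]); np.save(f'pics/{n}0.npy',d)
    i=viewer.camera_info(n); print(n,i)
E
```

```text
total 12
drwxr-xr-x  3 agent agent 4096 Dec  6 16:57 .
drwxr-xr-x 23 root  root  4096 Dec  6 16:57 ..
drwxr-xr-x  2 agent agent 4096 Dec  6 16:57 pics
0.0 [ 0.20657466 -0.615703    0.21366664] [[-9.48052058e-01 -6.47758497e-04  3.18114565e-01]
 [-3.18115204e-01  1.57120952e-03 -9.48050763e-01]
 [ 1.14283306e-04 -9.99998556e-01 -1.69565024e-03]] 0.09214325252511996
side {'intrinsics': array([[474.43451511,   0.        , 323.95076232],
       [  0.        , 474.43451511, 196.21263503],
       [  0.        ,   0.        ,   1.        ]]), 'eye': array([ 0.48448444, -1.33644021,  1.07341568]), 'rotation': array([[ 0.99930336,  0.02528933, -0.02744545],
       [-0.03716258,  0.60676356, -0.79401318],
       [-0.00342716,  0.79447998,  0.60728068]])}
top {'intrinsics': array([[398.45122352,   0.        , 320.78286943],
       [  0.        , 398.45122352, 193.36938752],
       [  0.        ,   0.        ,   1.        ]]), 'eye': array([0.32430404, 0.00952493, 1.59332827]), 'rotation': array([[-0.01135436,  0.99191422, -0.12640118],
       [-0.9998904 , -0.01006176,  0.01086002],
       [ 0.00950039,  0.12651063,  0.99191976]])}
```

View pics/side0.png

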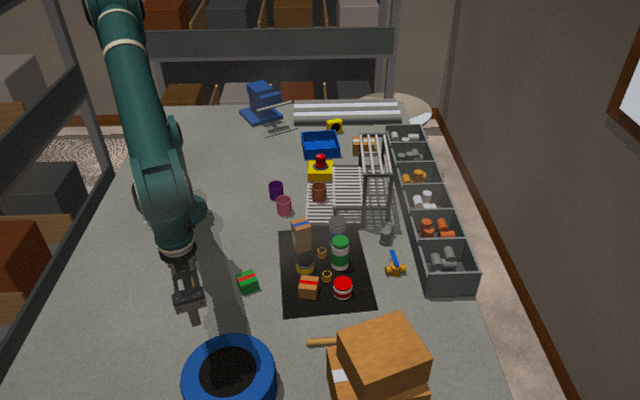

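View pics/top0.png

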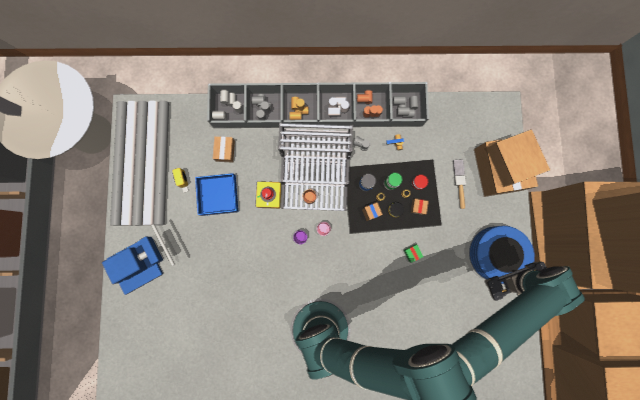

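```bash
cat > h.py <<'E'
from station import env, effector, solver, viewer, workorder, search_frame, tip_of
import cv2, numpy as np
def cloud(name,d):
    i=viewer.camera_info(name);K=i['intrinsics'];h,w=d.shape
    u,v=np.meshgrid(np.arange(w),np.arange(h))
    P=np.stack([(u-K[0,2])/K[0,0]*d,-(v-K[1,2])/K[1,1]*d,-d],-1)
    W=P@i['rotation'].T+i['eye']; W[d<=0]=np.nan
    return W
def pix(name,p):
    i=viewer.camera_info(name);K=i['intrinsics'];c=(np.asarray(p)-i['eye'])@i['rotation']
    return K[0,0]*c[0]/-c[2]+K[0,2], K[1,2]+K[1,1]*c[1]/c[2]
E
python3 - <<'E'
from h import *
a=cv2.imread('pics/side0.png');b=cv2.imread('pics/top0.png')
cv2.imwrite('pics/side0c.png',cv2.resize(a[110:320,230:430],None,fx=2.8,fy=2.8,interpolation=cv2.INTER_CUBIC))
cv2.imwrite('pics/top0c.png',cv2.resize(b[110:270,190:450],None,fx=3,fy=3,interpolation=cv2.INTER_CUBIC))
for n in ('side','top'):
    viewer.read_camera(n)
    for o in ['rack','lower_tier','upper_tier','dial_grip','crate','mat','empty_tin','tub_red','tub_grey','carton_low','tin_blue','canister_green','carton_high','coupling_1','elbow','valve','brush']:
        print(n,o,[(np.round(r['at'],3).tolist(),round(r['score'],2),np.round(pix(n,r['at'])).tolist()) for r in tip_of(n,o)[:3]])
print(env.sense()['t'])
E
```

```text
side rack [([0.459, 0.019, 0.002], 0.9, [304.0, 204.0]), ([0.563, -0.19, 0.002], 0.63, [336.0, 243.0])]
side lower_tier [([0.557, 0.02, 0.014], 0.7, [331.0, 201.0])]
side upper_tier [([0.734, -0.328, 0.003], 0.64, [394.0, 272.0])]
side dial_grip [([0.524, 0.203, 0.088], 0.55, [320.0, 157.0])]
side crate [([0.523, 0.408, -0.003], 0.74, [319.0, 149.0]), ([0.51, 0.034, 0.014], 0.57, [318.0, 199.0])]
side mat [([0.518, -0.291, -0.001], 0.88, [323.0, 266.0])]
side empty_tin [([0.356, 0.076, 0.0], 0.63, [277.0, 196.0]), ([0.523, 0.203, 0.087], 0.63, [320.0, 157.0]), ([0.51, 0.038, 0.014], 0.52, [318.0, 198.0])]
side tub_red [([0.566, -0.399, 0.003], 0.84, [341.0, 291.0])]
side tub_grey [([0.454, -0.305, 0.003], 0.54, [303.0, 269.0]), ([0.565, -0.192, 0.004], 0.18, [337.0, 243.0])]
side carton_low [([0.468, -0.392, 0.005], 0.86, [308.0, 290.0]), ([0.29, -0.365, 0.003], 0.58, [248.0, 285.0])]
side tin_blue [([0.567, -0.191, 0.003], 0.79, [337.0, 243.0]), ([0.51, -0.246, 0.006], 0.48, [320.0, 254.0]), ([0.595, 0.55, 0.002], 0.29, [334.0, 131.0])]
side canister_green [([0.569, -0.287, 0.004], 
[... 1719 characters left out ...]
.553, 0.002], 0.73, [182.0, 179.0]), ([0.472, -0.399, -0.001], 0.27, [418.0, 206.0])]
top canister_green [([0.566, -0.291, 0.0], 0.68, [391.0, 183.0])]
top carton_high [([0.444, -0.205, 0.006], 0.6, [370.0, 213.0])]
top coupling_1 [([0.525, -0.347, 0.006], 0.52, [405.0, 193.0]), ([0.512, -0.243, 0.002], 0.46, [379.0, 196.0])]
top elbow [([0.567, -0.192, 0.004], 0.64, [366.0, 183.0]), ([0.723, -0.187, 0.003], 0.5, [364.0, 145.0]), ([0.563, -0.405, 0.003], 0.17, [419.0, 183.0])]
top valve [([0.738, -0.325, 0.002], 0.7, [397.0, 142.0]), ([0.562, -0.568, -0.002], 0.15, [459.0, 184.0])]
top brush [([0.561, -0.572, -0.001], 0.79, [460.0, 184.0]), ([0.514, -0.295, 0.004], 0.16, [392.0, 196.0])]
1.9
```

View pics/side0c.png

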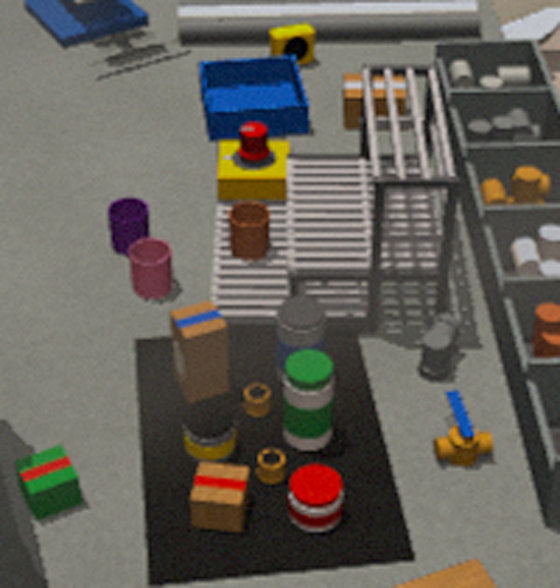

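View pics/top0c.png

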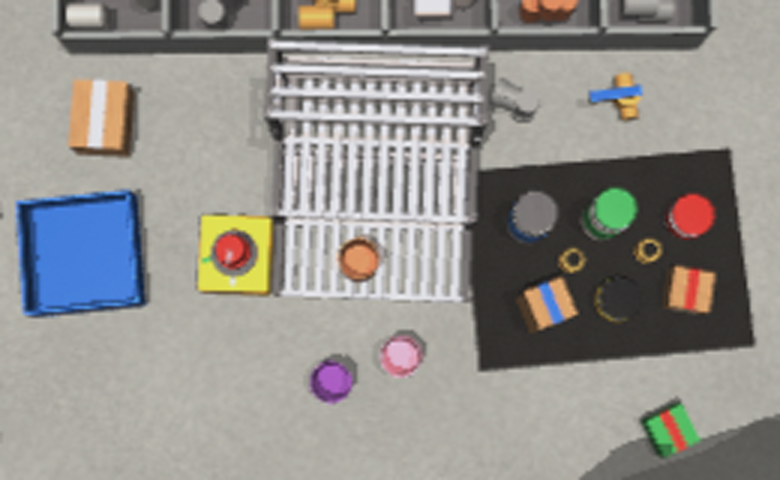

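Side view: stock on the mat is carton_high (300,235), tin_blue (337,228), canister_green (340,252), tub_grey (304,268), carton_low (309,287) and tub_red (343,288), so all six are present.

Look-alikes of the tin are pink (284,206) and purple (276,190). The copper one on the rack ledge at (319,190) is the tin I want, confirmed in the crop. The green carton at (247,281) is not meant.

Next I'll refine these positions from the depth in both views.

```bash
cat >> h.py <<'E'
def topfit(name,d,xy,zmin,zmax,r=0.05,W=None):
    W=cloud(name,d) if W is None else W
    m=(np.hypot(W[...,0]-xy[0],W[...,1]-xy[1])<r)&(W[...,2]>zmin)&(W[...,2]<zmax)
    P=W[m]
    if len(P)<8: return None
    zt=np.percentile(P[:,2],90); T=P[P[:,2]>zt-0.008]
    (c,sz,ang)=cv2.minAreaRect((T[:,:2]*1000).astype(np.float32))
    return np.array(c)/1000,np.median(T[:,2]),np.array(sz),ang,len(T)
E
python3 - <<'E'
from h import *
obj=dict(tin=(.51,.036),tub_red=(.565,-.403),tub_grey=(.454,-.303),carton_low=(.470,-.396),tin_blue=(.566,-.189),canister=(.568,-.289),carton_high=(.446,-.205),coup1=(.511,-.245),coup2=(.523,-.349))
for n in ('side','top'):
    d=np.load(f'pics/{n}0.npy');W=cloud(n,d)
    print(n,'table z',np.nanmedian(W[(abs(W[...,0]-.35)<.05)&(abs(W[...,1]+.2)<.05)][:,2]))
    for o,xy in obj.items():
        r=topfit(n,d,xy,0.02 if o!='tin' else 0.03,.2,0.045,W)
        if r: print(n,o,np.round(r[0],3),'z',round(r[1],4),r[2].round(),round(r[3]),r[4])
    # rack heights
    for x0,x1,lab in [(.47,.54,'lower'),(.57,.63,'upper'),(.67,.74,'cover')]:
        m=(W[...,0]>x0)&(W[...,0]<x1)&(abs(W[...,1]-.0)<.1)&(W[...,2]>0.005)
        h,e=np.histogram(W[m][:,2],bins=np.arange(0,.26,.005)); print(lab,{round(e[i],3):int(h[i]) for i in range(len(h)) if h[i]>3})
E
```

```text
side table z -0.001068158321240964
side tin [0.511 0.034] z 0.0679 [57. 50.] 88 74
side tub_red [ 0.567 -0.407] z 0.0464 [52. 55.] 26 223
side tub_grey [ 0.458 -0.307] z 0.0496 [52. 58.] 15 195
side carton_low [ 0.469 -0.398] z 0.0445 [58. 52.] 80 271
side tin_blue [ 0.564 -0.193] z 0.0976 [56. 53.] 70 174
side canister [ 0.567 -0.292] z 0.1059 [51. 50.] 46 182
side carton_high [ 0.448 -0.207] z 0.102 [51. 60.] 21 205
side coup1 [ 0.506 -0.216] z 0.0899 [71.  9.] 12 18
side coup2 [ 0.523 -0.348] z 0.0572 [89.  8.] 48 9
lower {np.float64(0.005): 136, np.float64(0.01): 255, np.float64(0.015): 66, np.float64(0.02): 16, np.float64(0.025): 16, np.float64(0.03): 16, np.float64(0.035): 24, np.float64(0.04): 27, np.float64(0.045): 20, np.float64(0.05): 34, np.float64(0.055): 34, np.float64(0.06): 26, np.float64(0.065): 35, np.float64(0.07): 18}
upper {np.float64(0.005): 38, np.float64(0.01): 55, np.float64(0.015): 13, np.float64(0.075): 31, np.float64(0.08): 166, np.float64(0.085): 311, np.float64(0.09): 72}
cover {np.float64(0.075): 15, np.float64(0.08): 115, np.float64(0.085): 242, np.floa
[... 659 characters left out ...]
64(0.01): 225, np.float64(0.015): 199, np.float64(0.02): 59, np.float64(0.025): 8, np.float64(0.03): 4, np.float64(0.04): 5, np.float64(0.045): 5, np.float64(0.055): 5, np.float64(0.06): 7, np.float64(0.065): 9, np.float64(0.07): 15}
upper {np.float64(0.005): 23, np.float64(0.01): 46, np.float64(0.015): 23, np.float64(0.08): 48, np.float64(0.085): 193, np.float64(0.09): 157, np.float64(0.095): 14}
cover {np.float64(0.005): 10, np.float64(0.075): 6, np.float64(0.08): 42, np.float64(0.085): 139, np.float64(0.09): 127, np.float64(0.095): 13, np.float64(0.14): 4, np.float64(0.145): 4, np.float64(0.21): 22, np.float64(0.215): 72, np.float64(0.22): 189, np.float64(0.225): 148, np.float64(0.23): 9}
```

```bash
python3 - <<'E'
from h import *
# rack outline, top view: deck points by height
d=np.load('pics/top0.npy');W=cloud('top',d)
for z0,z1,lab,xr in [(.008,.022,'lower',(.42,.56)),(.083,.1,'upper',(.52,.66)),(.215,.235,'cover',(.6,.8))]:
    m=(W[...,0]>xr[0])&(W[...,0]<xr[1])&(abs(W[...,1]-.018)<.135)&(W[...,2]>z0)&(W[...,2]<z1)
    P=W[m]; print(lab,len(P),P.min(0).round(3),P.max(0).round(3), cv2.minAreaRect((P[:,:2]*1000).astype(np.float32)))
m=(abs(W[...,0]-.52)<.1)&(abs(W[...,1]-.2)<.1)&(W[...,2]>.04)&(W[...,2]<.056);P=W[m];print('box',P[:,2].mean(),cv2.minAreaRect((P[:,:2]*1000).astype(np.float32)))
m=(abs(W[...,0]-.52)<.04)&(abs(W[...,1]-.196)<.04)&(W[...,2]>.08)&(W[...,2]<.11);P=W[m];print('dial',P.mean(0),cv2.minAreaRect((P[:,:2]*1000).astype(np.float32)))
m=(abs(W[...,0]-.526)<.12)&(abs(W[...,1]-.408)<.12)&(W[...,2]>.04)&(W[...,2]<.06);P=W[m];print('crate',P[:,2].mean(),cv2.minAreaRect((P[:,:2]*1000).astype(np.float32)))
# reach test
R0=np.column_stack
def down(a):  # jaw axis angle a in world
    z=np.array([np.cos(a),np.sin(a),0]);y=np.array([0,0,-1.]);return np.column_stack([np.cross(y,z),y,z])
def tilt(t): # jaw along y, fingers forward by t from down
    z=np.array([0,1.,0]);y=np.array([np.sin(t),0,-np.cos(t)]);return np.column_stack([np.cross(y,z),y,z])
for p,R,l in [((.6,.09,.2),tilt(0),'u0'),((.64,.09,.13),tilt(.5),'t.5'),((.64,.09,.13),tilt(.8),'t.8'),((.64,-.06,.13),tilt(.8),'t.8r'),((.64,-.06,.13),tilt(1.2),'t1.2r'),((.54,.09,.04),tilt(.3),'low.3'),((.526,.408,.1),down(.8),'crate'),((.52,.196,.07),down(0),'dial')]:
    q=solver.inverse_kinematics(np.array(p),R); print(l,None if q is None else np.round(q,2))
E
```

```text
lower 967 [ 0.428 -0.117  0.008] [0.56  0.151 0.022] ((493.8451843261719, 17.17328643798828), (267.9708557128906, 132.3605194091797), 89.72986602783203)
upper 1073 [ 0.551 -0.113  0.083] [0.659 0.149 0.099] ((609.5396118164062, 16.82598876953125), (260.8961486816406, 107.43981170654297), 87.89058685302734)
cover 924 [ 0.647 -0.116  0.215] [0.753 0.143 0.233] ((699.0317993164062, 13.491455078125), (258.1352233886719, 97.20647430419922), 87.49510955810547)
box 0.048801150319851834 ((532.993408203125, 193.26702880859375), (105.70974731445312, 127.4728012084961), 89.41649627685547)
dial [0.51929649 0.20027304 0.09549083] ((519.9432983398438, 199.2030792236328), (34.36871337890625, 32.983646392822266), 4.0040435791015625)
crate 0.04818790950342008 ((522.9807739257812, 426.072265625), (151.57562255859375, 194.45291137695312), 5.173609256744385)
u0 [ 0.42  0.58 -0.87  1.69  0.49  1.11  0.98]
t.5 [ 0.39  0.53 -0.79  2.05  1.25  0.5   0.26]
t.8 [ 0.57  0.7  -1.05  2.23  2.13  0.79 -0.47]
t.8r [ 1.09  0.96 -1.32  2.24  2.17  0.78 -0.04]
t1.2r None
low.3 [ 0.04  0.49 -0.37  2.18  0.9   0.32  0.46]
crate [-0.16  0.8  -0.84  1.6   0.66  1.05 -0.39]
dial [ 0.29  0.75 -0.96  1.89  0.78  0.93 -1.06]
```

```bash
cat >> h.py <<'E'
RO=np.array([.4605,.0185]);YAW=-0.037
def rk(x,y): return RO+np.array([[np.cos(YAW),-np.sin(YAW)],[np.sin(YAW),np.cos(YAW)]])@np.array([x,y])
def inrk(p): return np.array([[np.cos(YAW),np.sin(YAW)],[-np.sin(YAW),np.cos(YAW)]])@(np.asarray(p)[:2]-RO)
def down(a,t=0):  # jaw axis at world angle a; fingers tilted forward (perp to jaw, dir a-90deg) by t
    z=np.array([np.cos(a),np.sin(a),0]);f=np.array([np.sin(a),-np.cos(a),0])
    y=f*np.sin(t)+np.array([0,0,-np.cos(t)]);return np.column_stack([np.cross(y,z),y,z])
JR=np.array([[-2.53,2.53],[-.31,2.02],[-1.57,1.55],[.28,2.44],[-1.29,4.43],[.15,1.84],[-2.92,2.92]])
def best(p,Rs):
    q0=np.array(env.sense()['joint_positions']);c=[]
    for R in Rs:
        q=solver.inverse_kinematics(np.array(p,float),R)
        if q is None: continue
        q=np.array(q);mar=np.min(np.minimum(q-JR[:,0],JR[:,1]-q))
        c.append((np.abs(q-q0).max()+(3 if mar<.08 else 0),R,q))
    if not c: raise RuntimeError(f'no ik {p}')
    return min(c,key=lambda k:k[0])
def flip(R): return R@np.diag([-1,1,-1.])
def go(p,a,t=0,say=True):
    R=down(a,t);c,R,q=best(p,[R,flip(R)])
    env.reach(np.array(p,float),R)
    if say: s=env.sense();print('go',np.round(p,3),'t',round(s['t'],1),'q',np.round(s['joint_positions'],2))
    return R
def line(x,y,z,rate=.25): env.movel(np.array([x,y,z],float),rate=rate)
def st(l=''):
    s=env.sense();print(l,'t',round(s['t'],1),'ee',np.round(s['ee_pos'],3),'w',round(s['gripper_width'],4),'F',np.round(s['wrist_force'],1))
J=YAW+np.pi/2
def snap(n,tag,crop=None,k=1):
    p,d=viewer.read_camera(n);im=p[:,:,::-1]
    if crop: im=cv2.resize(im[crop[1]:crop[3],crop[0]:crop[2]],None,fx=k,fy=k,interpolation=cv2.INTER_CUBIC)
    cv2.imwrite(f'pics/{tag}.png',im);return p,d
E
python3 - <<'E'
from h import *
st()
go((.51,.0365,.25),J); st()
line(.51,.0365,.043); effector.grasp(15); st('grasp')
line(.51,.0365,.22); st('lift')
snap('side','tinlift',(230,110,430,320),2.8)
E
```

```text
t 1.9 ee [ 0.207 -0.616  0.215] w 0.0921 F [ 0.1 -0.8  0.4]
go [0.51  0.036 0.25 ] t 4.5 q [ 0.7   0.38 -1.02  1.85  0.36  1.11  1.08]
 t 4.5 ee [0.51  0.035 0.25 ] w 0.092 F [ 0.8 -0.3  0.2]
grasp t 6.1 ee [0.51  0.036 0.043] w 0.052 F [-0.   0.1  3.5]
lift t 7.0 ee [0.509 0.036 0.219] w 0.052 F [-0.4 -0.3 -1.2]
```

View pics/tinlift.png

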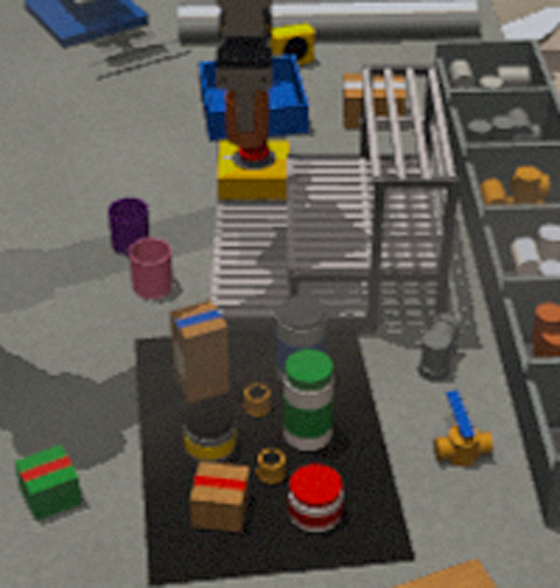

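```bash
python3 - <<'E'
from h import *
go((.526,.409,.22),np.radians(50)); line(.526,.409,.041); effector.release(); st('rel')
line(.526,.409,.2)
go((.564,-.1895,.25),np.radians(45)); st()
p,d=snap('side','afttin',(230,110,430,320),2.8)
p,d=snap('top','afttin_t',(190,110,450,270),3)
E
```

```text
go [0.526 0.409 0.22 ] t 8.4 q [-0.2   0.63 -0.77  1.52  0.46  1.19 -0.18]
rel t 10.0 ee [0.526 0.409 0.041] w 0.0918 F [-0.8  0.   0.1]
go [ 0.564 -0.19   0.25 ] t 12.9 q [ 0.83  0.45 -0.75  1.67  0.33  1.15  0.78]
 t 12.9 ee [ 0.564 -0.188  0.25 ] w 0.0915 F [-0.   0.1  0.2]
```

The lifted picture shows the copper tin held at crop pixel (247,120).

View pics/afttin_t.png

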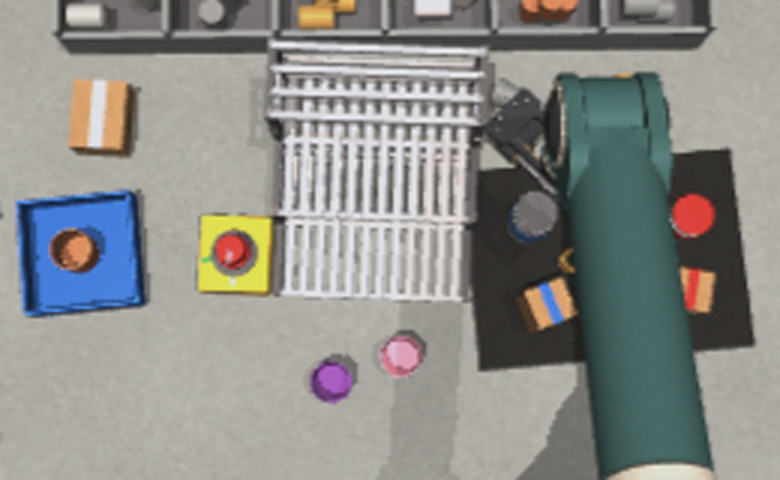

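View pics/afttin.png

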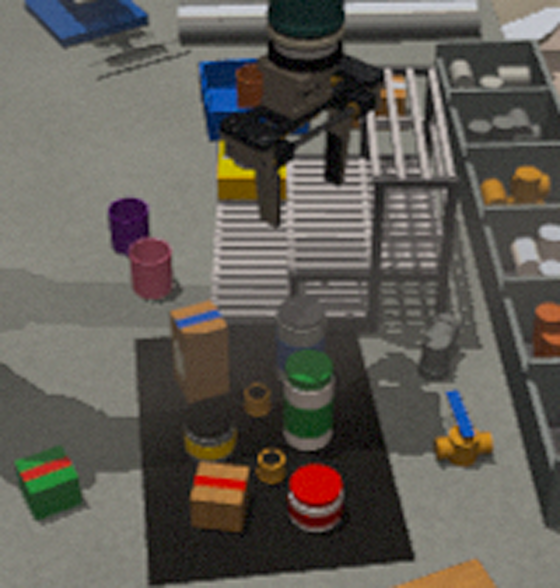

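Top view: the tin stands in the crate at crop (75,250), and the rack ledge is empty. For tin_blue I'll turn the jaw to 135° so the gripper body stays clear of the rack post.

```bash
cat >> h.py <<'E'
def pick(x,y,a,off,z0=.004,sq=25,zs=.25):
    go((x,y,zs),a); line(x,y,z0+off); effector.grasp(sq); st('grasp')
def place(ry,off,zdeck,rx,lift=.26):
    s=env.sense();p=s['ee_pos'];line(p[0],p[1],lift)
    x,y=rk(rx,ry);R=go((x,y,lift),J); line(x,y,zdeck+off+.002,.2); effector.release(); st('rel'); line(x,y,lift)
def push(ry,zc,rx0,rx1,t):
    effector.grasp(10)
    x,y=rk(rx0-.03,ry); go((x,y,.26),J,t)
    x,y=rk(rx0,ry); line(x,y,zc)
    x,y=rk(rx1,ry); line(x,y,zc,.06); st('pushed')
    x,y=rk(rx0-.02,ry); line(x,y,zc+.03,.25); line(x,y,.26,.3); effector.release()
E
python3 - <<'E'
from h import *
pick(.564,-.1895,np.radians(135),.058)
place(-.076,.058,.09,.14)
snap('side','p1',(230,110,430,320),2.8); snap('top','p1t',(190,110,450,270),3)
E
```

```text
go [ 0.564 -0.19   0.25 ] t 14.3 q [ 1.02  0.59 -1.08  1.66  0.54  1.23  2.18]
grasp t 15.8 ee [ 0.564 -0.19   0.062] w 0.0556 F [-1.5 -1.1  2. ]
go [ 0.598 -0.063  0.26 ] t 17.7 q [ 0.7   0.5  -0.89  1.64  0.41  1.2   1.25]
rel t 19.1 ee [ 0.598 -0.063  0.15 ] w 0.092 F [ 0.1 -0.7 -0.4]
```

View pics/p1.png

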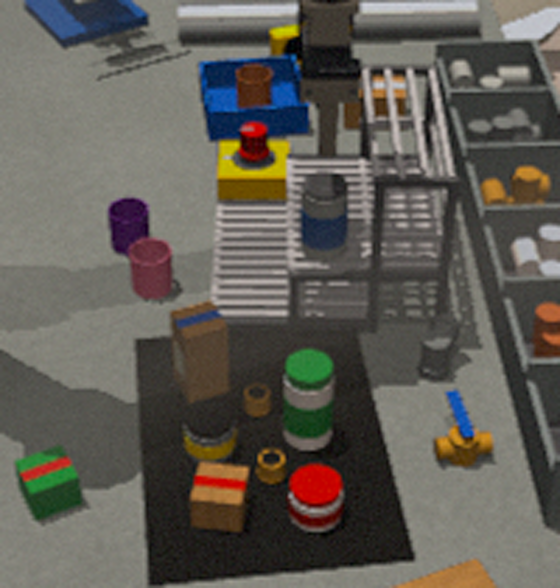

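View pics/p1t.png

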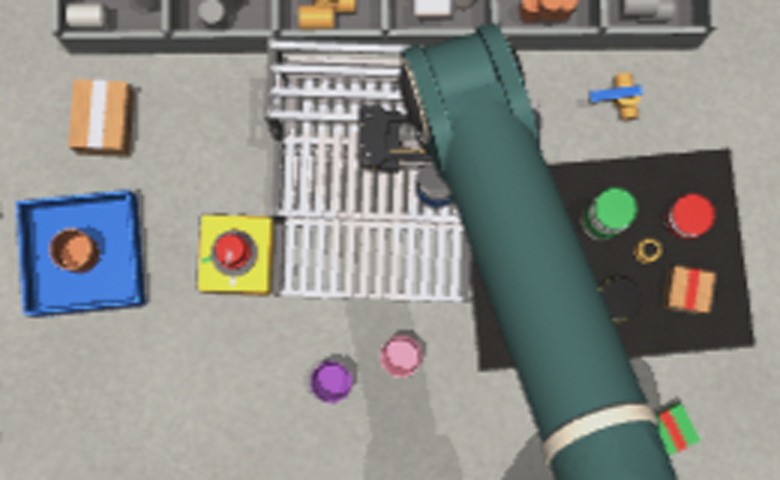

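tin_blue stands on the upper ledge at crop (325,212). Now I'll push it in.

```bash
python3 - <<'E'
from h import *
push(-.076,.122,.08,.188,.6)
snap('side','p2',(230,110,430,320),2.8)
E
```

```text
go [ 0.508 -0.059  0.26 ] t 21.9 q [ 1.15 -0.07 -1.01  2.28 -0.36  0.32  1.96]Traceback (most recent call last):
  File "<stdin>", line 2, in <module>
  File "h.py", line 58, in push
    x,y=rk(rx0,ry); line(x,y,zc)
                    ~~~~^^^^^^^^
  File "h.py", line 42, in line
    def line(x,y,z,rate=.25): env.movel(np.array([x,y,z],float),rate=rate)
                              ~~~~~~~~~^^^^^^^^^^^^^^^^^^^^^^^^^^^^^^^^^^^
station.PlanningError: the arm cannot follow that straight line within its joint ranges
```

```bash
python3 - <<'E'
from h import *
for t in (.15,.3,.4,.5,.6,.8):
  for fl in (0,1):
    R=down(J,t); R=flip(R) if fl else R
    out=[]
    for (rx,z) in [(.05,.26),(.08,.17),(.08,.122),(.13,.122),(.188,.122)]:
        x,y=rk(rx,-.076);q=solver.inverse_kinematics(np.array([x,y,z]),R)
        out.append(None if q is None else np.round(q,2).tolist())
    print(t,fl,*out,sep='\n  ')
E
```

```text
0.15
  0
  [1.2, 0.48, -1.43, 1.94, 0.6, 1.05, 1.07]
  [0.8, 0.43, -0.91, 1.98, 0.49, 0.79, 1.16]
  [0.69, 0.47, -0.78, 2.03, 0.54, 0.69, 1.12]
  [0.64, 0.54, -0.75, 1.91, 0.56, 0.74, 1.12]
  [0.58, 0.62, -0.73, 1.77, 0.58, 0.8, 1.13]
0.15
  1
  [-1.17, 0.24, 1.42, 2.05, -0.33, 0.93, -1.19]
  [-0.96, 0.61, 1.36, 2.08, -0.83, 0.93, -0.77]
  [-0.92, 0.76, 1.35, 2.12, -1.03, 0.95, -0.62]
  [-0.86, 0.86, 1.34, 2.0, -1.08, 1.04, -0.63]
  [-0.8, 0.95, 1.34, 1.86, -1.13, 1.12, -0.67]
0.3
  0
  [1.29, 0.25, -1.35, 2.05, 0.38, 0.76, 1.28]
  [0.79, 0.33, -0.85, 2.1, 0.48, 0.56, 1.16]
  [0.66, 0.38, -0.7, 2.14, 0.58, 0.46, 1.07]
  [0.61, 0.46, -0.68, 2.03, 0.61, 0.51, 1.06]
  [0.57, 0.55, -0.67, 1.9, 0.64, 0.58, 1.06]
0.3
  1
  [-0.37, 0.0, 0.43, 2.13, -0.01, 0.71, -1.54]
  [-1.02, 0.51, 1.37, 2.2, -0.92, 0.73, -0.69]
  [-0.96, 0.68, 1.35, 2.23, -1.19, 0.78, -0.47]
  [-0.91, 0.79, 1.35, 2.12, -1.24, 0.88, -0.49]
  [0.77, 0.67, -0.96, 1.89, 0.92, 0.71, -2.28]
0.4
  0
  [1.31, 0.1, -1.27, 2.13, 0.15, 0.59, 1.49]
  [0.76, 0.27, -0.78, 2.18, 0.49, 0.41, 1.15]
  [0.57, 0.33, -0.58, 2.22, 0.64, 0.29,
[... 837 characters left out ...]
, -0.07, -1.01, 2.28, -0.36, 0.32, 1.97]
  [0.89, 0.26, -0.9, 2.32, 1.32, 0.19, 0.34]
  [1.15, 0.7, -1.31, 2.34, 1.8, 0.62, 0.06]
  [0.49, 0.37, -0.49, 2.26, 1.93, 0.16, -0.28]
  [0.42, 0.44, -0.44, 2.14, 1.6, 0.16, 0.06]
0.6
  1
  [1.15, -0.07, -1.01, 2.28, -0.36, 0.32, 1.97]
  [0.89, 0.26, -0.9, 2.32, 1.32, 0.19, -2.8]
  [0.83, 0.39, -0.86, 2.35, 1.93, 0.28, 2.92]
  [-0.35, 0.34, 0.46, 2.31, 4.24, 0.17, 0.44]
  [1.08, 1.17, -1.53, 2.1, 1.82, 1.07, -2.8]
0.8
  0
  None
  None
  None
  [1.12, 0.91, -1.32, 2.36, 2.24, 0.82, -0.18]
  [1.07, 1.0, -1.33, 2.23, 2.18, 0.85, -0.06]
0.8
  1
  None
  None
  None
  [0.99, 0.68, -1.1, 2.36, 2.37, 0.63, 2.67]
  [0.95, 0.76, -1.1, 2.24, 2.27, 0.63, 2.83]
```

```bash
cat >> h.py <<'E'
def push(ry,zc,rx0,rx1,t,zh=.21,back=True):
    effector.grasp(10)
    s=env.sense()
    if back:
        x,y=rk(rx0-.01,ry); line(x,y,s['ee_pos'][2])
    x,y=rk(rx0,ry); env.reach(np.array([x,y,zh]),down(J,t)); line(x,y,zc)
    x,y=rk(rx1,ry); line(x,y,zc,.06); st('pushed')
    x,y=rk(rx0,ry); line(x,y,zc+.02,.25); line(x,y,max(zh,.2),.3); effector.release()
E
python3 - <<'E'
from h import *
push(-.076,.130,.08,.185,.4,back=False)
snap('side','p2',(230,110,430,320),2.8)
st()
E
```

```text
pushed t 25.4 ee [ 0.642 -0.064  0.13 ] w 0.0006 F [-2.3 -0.1 -0.3]
 t 27.7 ee [ 0.538 -0.06   0.21 ] w 0.0921 F [-0.1 -0.5  0.5]
```

View pics/p2.png

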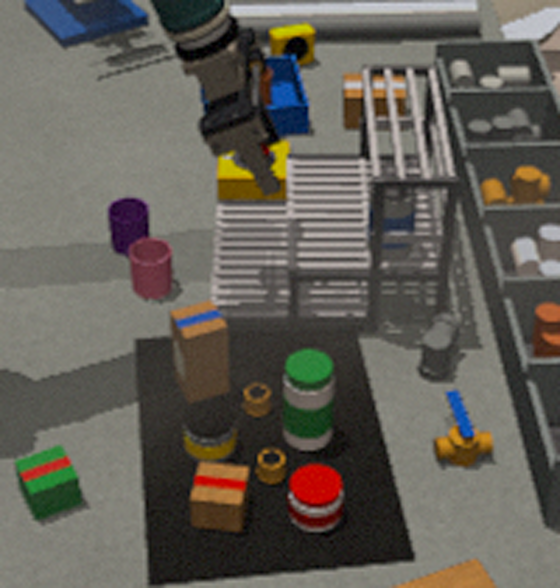

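tin_blue is now in under the upper cover at crop (400,215). Next are the canister and the tall carton.

```bash
python3 - <<'E'
from h import *
x,y=rk(.08,-.076); line(x,y,.25)
pick(.5655,-.2885,J,.060)
place(0,.060,.09,.14)
push(0,.130,.075,.185,.4)
x,y=rk(.08,0); line(x,y,.25)
snap('side','p3',(230,110,430,320),2.8);st()
E
```

```text
go [ 0.566 -0.288  0.25 ] t 28.9 q [ 1.08  0.62 -0.98  1.56  0.53  1.25  1.54]
grasp t 30.5 ee [ 0.566 -0.289  0.064] w 0.0537 F [0.1 1.2 1.9]
go [0.6   0.013 0.26 ] t 32.6 q [ 0.65  0.56 -1.02  1.63  0.5   1.24  1.05]
rel t 34.0 ee [0.6   0.013 0.152] w 0.0917 F [ 0.4 -0.1  0.1]
pushed t 39.4 ee [0.645 0.012 0.13 ] w 0.0007 F [-2.4  0.8 -0.6]
 t 42.1 ee [0.54  0.015 0.25 ] w 0.0919 F [ 0.   0.  -0.3]
```

View pics/p3.png

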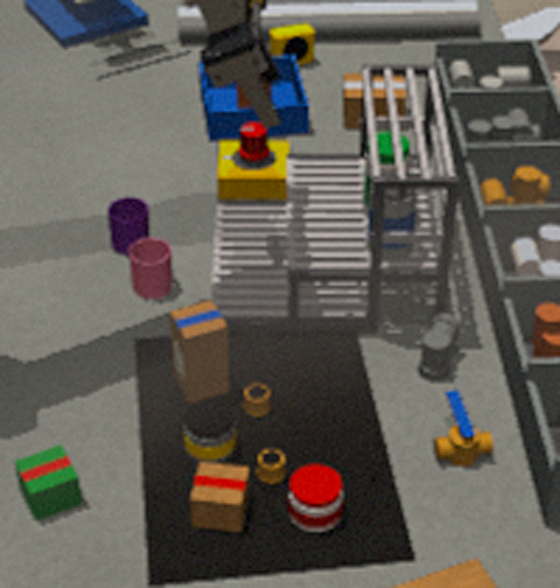

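```bash
python3 - <<'E'
from h import *
pick(.4475,-.2045,np.radians(111),.060)
place(.076,.060,.09,.14)
push(.076,.130,.075,.188,.4)
x,y=rk(.08,.076); line(x,y,.25)
go((.45,.2,.3),J)
p,d=snap('side','p4',(230,110,430,320),2.8);W=cloud('side',d)
p2,d2=snap('top','p4t',(190,110,450,270),3);W2=cloud('top',d2);st()
for o,xy in dict(tub_red=(.567,-.4035),tub_grey=(.4575,-.304),carton_low=(.468,-.3955)).items():
    for n,dd,w in (('side',d,W),('top',d2,W2)):
        r=topfit(n,dd,xy,.03,.07,.05,w); print(o,n,None if r is None else (np.round(r[0],3),round(r[1],4),r[2].round(),round(r[3]),r[4]))
E
```

```text
go [ 0.448 -0.204  0.25 ] t 43.1 q [ 1.31  0.39 -1.16  1.89  0.4   1.12  1.94]
grasp t 44.7 ee [ 0.447 -0.204  0.064] w 0.0495 F [-0.5  0.5  2.4]
go [0.603 0.089 0.26 ] t 46.9 q [ 0.48  0.55 -0.96  1.61  0.47  1.23  0.96]
rel t 48.3 ee [0.603 0.089 0.152] w 0.0918 F [-0.7  0.5  0.9]
pushed t 53.8 ee [0.651 0.087 0.13 ] w 0.0004 F [-2.5  1.2  0.4]
go [0.45 0.2  0.3 ] t 57.1 q [ 0.46  0.3  -1.11  1.83  0.29  1.19  0.79]
 t 57.2 ee [0.45  0.198 0.298] w 0.0916 F [-0.   0.3  0.4]
tub_red side (array([ 0.568, -0.406]), np.float64(0.0463), array([55., 50.]), 60, 224)
tub_red top (array([ 0.565, -0.4  ]), np.float64(0.0482), array([49., 52.]), 62, 116)
tub_grey side (array([ 0.491, -0.31 ]), np.float64(0.0503), array([52., 29.]), 80, 99)
tub_grey top (array([ 0.492, -0.304]), np.float64(0.052), array([48., 32.]), 78, 79)
carton_low side (array([ 0.468, -0.4  ]), np.float64(0.0446), array([58., 52.]), 79, 268)
carton_low top (array([ 0.468, -0.394]), np.float64(0.0462), array([54., 52.]), 80, 148)
```

View pics/p4.png

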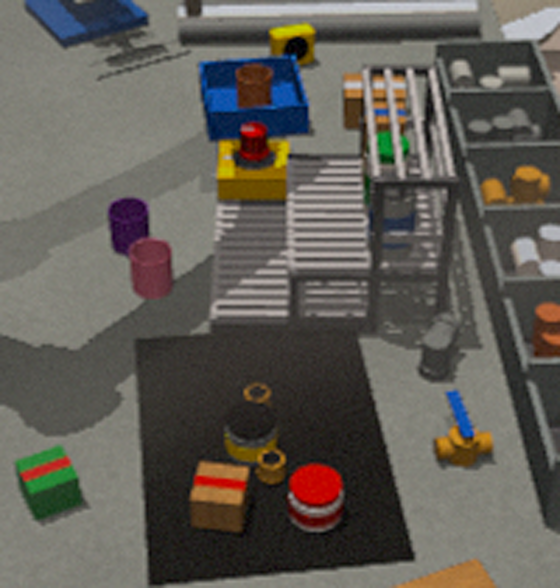

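View pics/p4t.png

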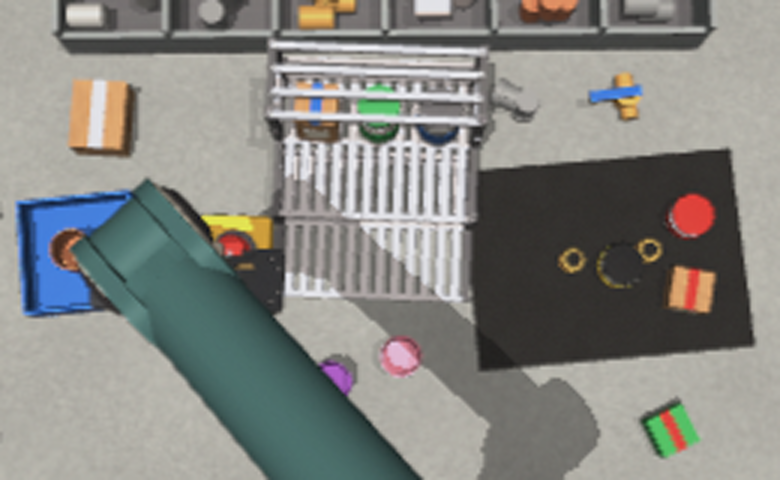

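The top view shows tub_grey has been knocked and now sits between the two couplings, at crop (621,265). I'll refit it and check the IK for the lower-deck pushes.

```bash
python3 - <<'E'
from h import *
for n in ('side','top'):
    p,d=viewer.read_camera(n);W=cloud(n,d)
    for xy in [(.495,-.307),(.503,-.307)]:
        r=topfit(n,d,xy,.04,.06,.05,W); print(n,r)
    print([(np.round(r['at'],3),round(r['score'],2)) for r in tip_of(n,'tub_grey')[:2]],[(np.round(r['at'],3),round(r['score'],2)) for r in tip_of(n,'coupling_1')[:3]])
for t in (0,.1,.2,.3):
  for ry in (-.08,-.01,.058):
    print(t,ry)
    for rx,z in [(-.015,.16),(-.015,.037),(.092,.037)]:
        x,y=rk(rx,ry);q=solver.inverse_kinematics(np.array([x,y,z]),down(J,t));print('  ',None if q is None else np.round(q,2))
E
```

```text
side (array([ 0.50442685, -0.31188184]), np.float64(0.050143397634677456), array([52.70728683, 52.28590393]), 47.335601806640625, 187)
side (array([ 0.50442685, -0.31188184]), np.float64(0.050143397634677456), array([52.70728683, 52.28590393]), 47.335601806640625, 187)
[(array([ 0.5  , -0.306,  0.   ]), 0.86), (array([ 0.559, -0.571,  0.002]), 0.17)] [(array([ 0.523, -0.35 ,  0.002]), 0.68), (array([ 0.513, -0.244,  0.006]), 0.55)]
top (array([ 0.50222675, -0.30520331]), np.float64(0.05141009591480783), array([50.63027191, 51.78679276]), 60.126407623291016, 129)
top (array([ 0.50222675, -0.30520331]), np.float64(0.05141009591480783), array([50.63027191, 51.78679276]), 60.126407623291016, 129)
[(array([ 0.499, -0.309,  0.002]), 0.64)] [(array([ 0.513, -0.247,  0.003]), 0.53), (array([ 0.524, -0.351,  0.005]), 0.39)]
0 -0.08
   [ 0.94  0.4  -1.03  2.08  0.44  0.9   1.2 ]
   [ 0.67  0.56 -0.73  2.17  0.63  0.64  1.02]
   [ 0.61  0.7  -0.73  1.92  0.65  0.78  1.05]
0 -0.01
   [ 0.77  0.38 -1.01  2.09  0.41  0.89  1.06]
   [ 0.53  0.56 -0.74  2.17  0.64  0.64  0.86]
   [ 0.5   0.7  -0.75 
[... 832 characters left out ...]
1]
   [ 0.37  0.43 -0.56  2.33  0.84  0.34  0.63]
   [ 0.42  0.59 -0.62  2.08  0.82  0.49  0.74]
0.2 0.058
   [ 0.65  0.27 -1.02  2.21  0.51  0.66  0.81]
   [ 0.19  0.44 -0.54  2.31  0.87  0.38  0.44]
   [ 0.29  0.6  -0.63  2.07  0.85  0.53  0.58]
0.3 -0.08
   [ 1.2   0.25 -1.21  2.29  0.51  0.5   1.16]
   [ 0.6   0.43 -0.6   2.39  1.25  0.24  0.41]
   [ 0.47  0.53 -0.49  2.16  0.87  0.3   0.8 ]
0.3 -0.01
   [ 0.95  0.22 -1.14  2.3   0.54  0.51  0.94]
   [ 0.25  0.39 -0.42  2.41  1.23  0.22  0.22]
   [ 0.29  0.52 -0.46  2.17  0.94  0.32  0.58]
0.3 0.058
   [ 0.67  0.22 -1.05  2.28  0.6   0.55  0.7 ]
   [-0.05  0.39 -0.3   2.39  1.16  0.24  0.1 ]
   [ 0.15  0.53 -0.46  2.15  0.99  0.37  0.4 ]
```

```bash
cat >> h.py <<'E'
def lowload(x,y,a,ry,px=.045):
    pick(x,y,a,.012,zs=.2)
    place(ry,.012,.015,px,lift=.2)
    push(ry,.037,-.015,.088,.2,zh=.14)
E
python3 - <<'E'
from h import *
lowload(.5665,-.4035,np.radians(80),-.08)
x,y=rk(-.015,-.08); line(x,y,.22)
go((.45,.2,.3),J,say=False)
p,d=snap('side','p5',(230,110,430,320),2.8);W=cloud('side',d)
p2,d2=snap('top','p5t',(190,110,450,270),3);W2=cloud('top',d2);st()
for o,xy in dict(tub_grey=(.502,-.308),carton_low=(.468,-.3955)).items():
    for n,dd,w in (('side',d,W),('top',d2,W2)):
        r=topfit(n,dd,xy,.03,.07,.05,w); print(o,n,None if r is None else (np.round(r[0],3),round(r[1],4),r[2].round(),round(r[3]),r[4]))
E
```

```text
go [ 0.566 -0.404  0.2  ] t 59.7 q [ 1.15  0.77 -0.96  1.45  0.64  1.26  1.52]
grasp t 61.2 ee [ 0.567 -0.403  0.016] w 0.0558 F [0.1 0.1 2.8]
go [ 0.503 -0.063  0.2  ] t 63.4 q [ 0.96  0.52 -1.15  1.91  0.54  1.07  1.12]
rel t 65.1 ee [ 0.503 -0.063  0.029] w 0.0921 F [ 0.4 -0.7  1.2]
pushed t 70.6 ee [ 0.545 -0.065  0.037] w 0.0004 F [ 0.4 -0.1 -0.2]
 t 74.6 ee [0.45  0.198 0.299] w 0.0921 F [ 0.6  0.  -1. ]
tub_grey side (array([ 0.503, -0.313]), np.float64(0.0499), array([51., 55.]), 20, 193)
tub_grey top (array([ 0.501, -0.307]), np.float64(0.0526), array([48., 54.]), 33, 128)
carton_low side (array([ 0.469, -0.399]), np.float64(0.0444), array([57., 53.]), 80, 271)
carton_low top (array([ 0.467, -0.394]), np.float64(0.0459), array([52., 52.]), 76, 153)
```

View pics/p5.png

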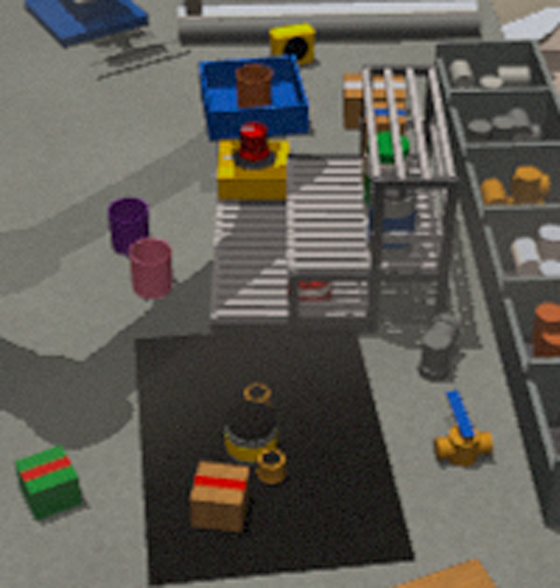

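View pics/p5t.png

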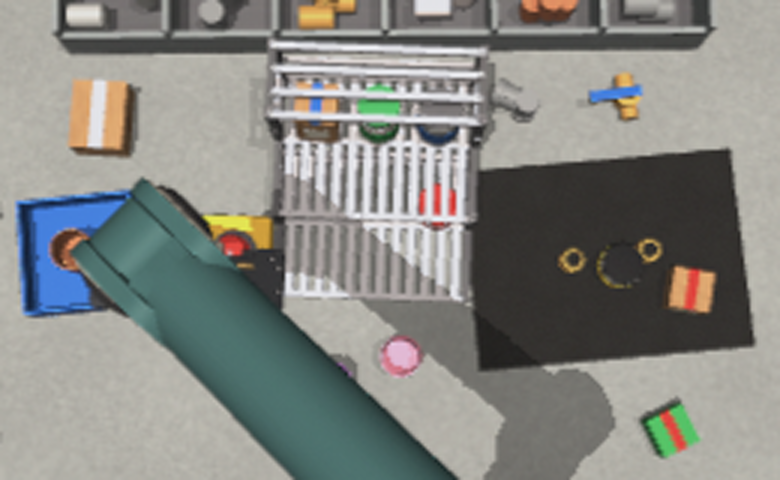

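```bash
python3 - <<'E'
from h import *
lowload(.468,-.3965,np.radians(169),-.01)
x,y=rk(-.015,-.01); line(x,y,.22)
snap('side','p6',(230,110,430,320),2.8)
for n in ('side','top'):
    p,d=viewer.read_camera(n);r=topfit(n,d,(.502,-.308),.03,.07,.05); print(None if r is None else (np.round(r[0],3),round(r[1],4),r[2].round(),round(r[3]),r[4]))
st()
E
```

```text
go [ 0.468 -0.396  0.2  ] t 76.8 q [ 1.36  0.67 -1.04  1.66  0.62  1.17 -0.03]
grasp t 78.3 ee [ 0.468 -0.397  0.016] w 0.0523 F [-1.  -0.5  2.1]
go [0.505 0.007 0.2  ] t 80.7 q [ 0.92  0.68 -1.37  1.91  0.73  1.18  0.82]
rel t 82.5 ee [0.505 0.007 0.029] w 0.0918 F [-0.9  0.1 -0. ]
pushed t 87.9 ee [0.548 0.005 0.037] w 0.0005 F [-0.1 -0.1  0. ]
(array([ 0.503, -0.31 ]), np.float64(0.0504), array([52., 55.]), 45, 188)
(array([ 0.501, -0.306]), np.float64(0.0513), array([50., 52.]), 25, 137)
 t 90.9 ee [0.445 0.009 0.219] w 0.0917 F [-0.8 -0.6 -0.7]
```

View pics/p6.png

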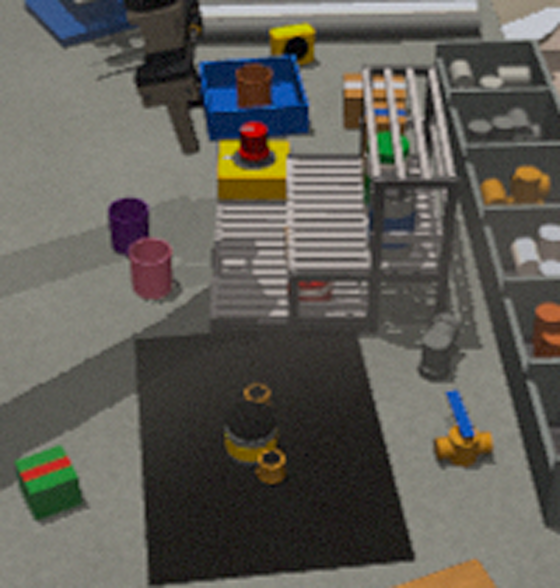

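```bash
python3 - <<'E'
from h import *
lowload(.502,-.308,np.radians(10),.058)
x,y=rk(-.015,.058); line(x,y,.22)
go((.45,-.25,.3),J,say=False)
p,d=snap('side','p7',(230,110,430,320),2.8);p,d=snap('top','p7t',(190,110,450,270),3);np.save('pics/top7.npy',d)
st()
E
```

```text
go [ 0.502 -0.308  0.2  ] t 92.1 q [ 1.17  0.57 -0.93  1.73  0.5   1.1   0.26]
grasp t 93.6 ee [ 0.502 -0.308  0.016] w 0.0554 F [-0.1  0.7  2. ]
go [0.508 0.075 0.2  ] t 95.9 q [ 0.71  0.57 -1.2   1.9   0.6   1.1   0.8 ]
rel t 97.6 ee [0.508 0.075 0.029] w 0.0919 F [0.3 0.7 0.4]
pushed t 103.1 ee [0.55  0.073 0.037] w 0.0007 F [-0.2  0.2  0.5]
 t 107.3 ee [ 0.45  -0.248  0.3  ] w 0.092 F [-0.2 -0.7 -0.4]
```

View pics/p7.png

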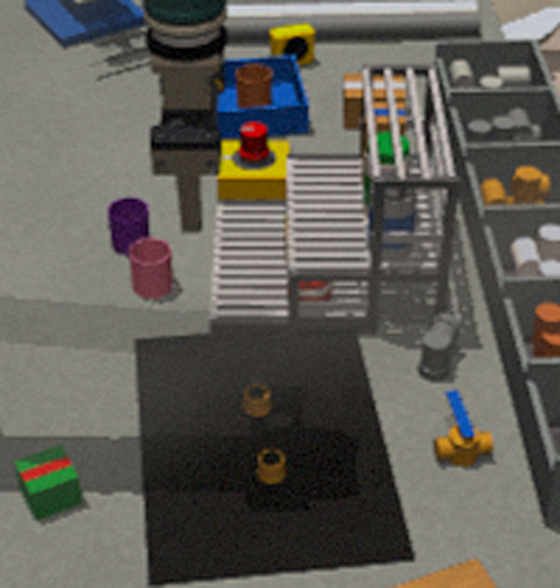

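View pics/p7t.png

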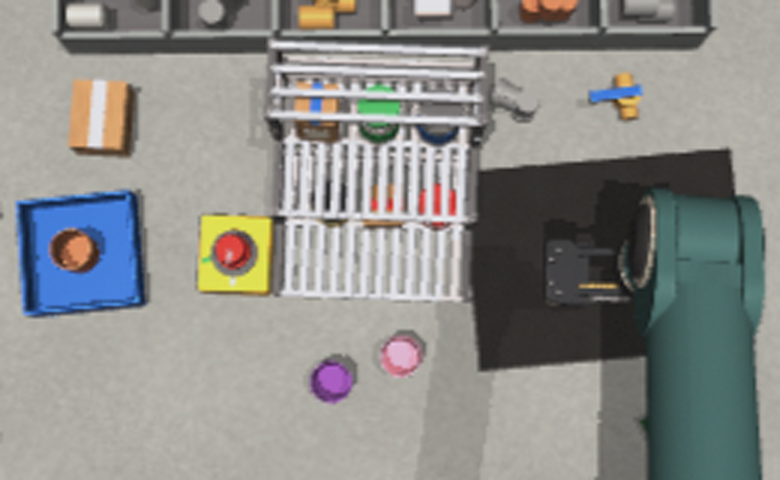

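```bash
python3 - <<'E'
from h import *
W=cloud('top',np.load('pics/top7.npy'))
P=W[np.isfinite(W[...,0])]
q=np.array([inrk(p) for p in P]) if 0 else ((P[:,:2]-RO)@np.array([[np.cos(YAW),-np.sin(YAW)],[np.sin(YAW),np.cos(YAW)]]))
for n,y,z0,z1,x0 in [('tin_blue',-.076,.180,.195,.15),('canister',0,.188,.202,.15),('carton_high',.076,.184,.2,.15),('tub_red',-.08,.053,.068,.05),('carton_low',-.01,.05,.066,.05),('tub_grey',.058,.056,.072,.05)]:
    m=(abs(q[:,1]-y)<.038)&(P[:,2]>z0)&(P[:,2]<z1)&(q[:,0]>x0)&(q[:,0]<x0+.15)
    a=q[m]; print(n,m.sum(),np.percentile(a,[3,50,97],axis=0).round(3).tolist() if len(a) else None, np.median(P[m][:,2]).round(3) if m.any() else '')
for n in ('side','top'):
    viewer.read_camera(n)
    for o in ['tub_red','tub_grey','carton_low','tin_blue','canister_green','carton_high','empty_tin','dial_grip']:
        print(n,o,[(np.round(r['at'],3).tolist(),inrk(r['at']).round(3).tolist(),round(r['score'],2)) for r in tip_of(n,o)[:2]])
E
```

```text
tin_blue 93 [[0.197, -0.099], [0.219, -0.074], [0.244, -0.048]] 0.185
canister 87 [[0.196, -0.023], [0.218, -0.0], [0.24, 0.022]] 0.194
carton_high 112 [[0.195, 0.053], [0.219, 0.075], [0.244, 0.1]] 0.19
tub_red 76 [[0.099, -0.101], [0.126, -0.079], [0.145, -0.054]] 0.058
carton_low 65 [[0.096, -0.024], [0.121, 0.0], [0.144, 0.012]] 0.057
tub_grey 51 [[0.098, 0.043], [0.125, 0.063], [0.146, 0.082]] 0.063
side tub_red [([0.582, -0.066, 0.017], [0.124, -0.08], 0.59), ([0.507, -0.244, 0.008], [0.056, -0.26], 0.2)]
side tub_grey [([0.582, -0.062, 0.015], [0.125, -0.076], 0.25)]
side carton_low [([0.287, -0.365, -0.001], [-0.159, -0.39], 0.82)]
side tin_blue [([0.679, -0.068, 0.088], [0.221, -0.079], 0.83)]
side canister_green [([0.682, 0.014, 0.093], [0.221, 0.003], 0.65)]
side carton_high [([0.686, 0.088, 0.086], [0.222, 0.077], 0.67)]
side empty_tin [([0.388, -0.017, 0.001], [-0.071, -0.038], 0.86), ([0.357, 0.077, 0.0], [-0.105, 0.055], 0.67)]
side dial_grip [([0.522, 0.198, 0.092], [0.055, 0.181], 0.54), ([0.524, -0.35, 0.006], [0.077, -0.366], 0.54)]
top tub_red [([0.58, -0.07, 0.016], [0.122, -0.084], 0.44)]
top tub_grey [([0.726, -0.19, 0.003], [0.274, -0.199], 0.71), ([0.585, 0.075, 0.014], [0.123, 0.061], 0.44)]
top carton_low [([0.585, 0.001, 0.014], [0.125, -0.013], 0.41)]
top tin_blue [([0.682, -0.064, 0.088], [0.224, -0.074], 0.76)]
top canister_green [([0.524, 0.196, 0.088], [0.057, 0.179], 0.7), ([0.681, 0.009, 0.088], [0.22, -0.002], 0.61)]
top carton_high [([0.581, -0.07, 0.012], [0.124, -0.084], 0.6), ([0.723, -0.19, 0.002], [0.27, -0.199], 0.56)]
top empty_tin [([0.527, 0.409, 0.004], [0.052, 0.393], 0.63), ([0.351, 0.075, 0.004], [-0.111, 0.052], 0.47)]
top dial_grip [([0.519, 0.196, 0.09], [0.052, 0.18], 0.52), ([0.582, -0.071, 0.015], [0.125, -0.085], 0.31)]
```

All six items measure inside their bands with margin: upper items at x about 0.22, lower at about 0.125. The two views agree. Now the dial.

```bash
python3 - <<'E'
from h import *
c=(.520,.197)
go((.45,.197,.25),J)
R=go((*c,.2),J)
line(*c,.070,.15); effector.grasp(40); st('grip')
line(*c,.0625,.03); st('down')
s=env.sense();z=s['tcp_rot'][:,2];print('jaw',np.degrees(np.arctan2(z[1],z[0])))
E
```

```text
go [0.45  0.197 0.25 ] t 111.4 q [ 0.2   0.25 -0.78  1.9   0.2   1.06 -2.27]
go [0.52  0.197 0.2  ] t 111.9 q [ 0.14  0.43 -0.72  1.81  0.33  1.02 -2.31]
grip t 113.8 ee [0.52  0.199 0.07 ] w 0.0352 F [ 0.6  5.2 -2.1]
down t 114.2 ee [0.52  0.199 0.064] w 0.0353 F [-3.7  4.2 11.8]
jaw -92.05033097611586
```

j7 sits on the flipped branch at -2.31, which leaves no room for a clockwise turn. I'll release, flip by half a turn and regrip.

```bash
python3 - <<'E'
from h import *
c=(.520,.1995)
effector.release(); line(.52,.199,.2)
env.reach(np.array([*c,.2]),down(J)); print(np.round(env.sense()['joint_positions'],2))
line(*c,.070,.15); effector.grasp(40); st('grip')
line(*c,.0625,.03); st('down')
for k in range(1,8):
    env.reach(np.array([*c,.0625]),down(J-.2*k)); s=env.sense();z=s['tcp_rot'][:,2]
    print(k,np.degrees(np.arctan2(z[1],z[0])).round(1),np.round(s['ee_pos'],4),np.round(s['wrist_force'],1),np.round(s['moment'],2),s['t'])
E
```

```text
[ 0.5   0.8  -1.38  1.79  0.83  1.28  0.42]
grip t 120.1 ee [0.52  0.199 0.07 ] w 0.0354 F [-1.  -1.2  0.5]
down t 120.5 ee [0.52  0.199 0.064] w 0.0349 F [-3.7 -3.8 14.6]
1 76.4 [0.5202 0.1999 0.0639] [-2.6 -3.2 12.9] [-0.62  0.49 -0.06] 120.75
2 65.0 [0.5203 0.2003 0.0639] [-2.2 -2.3 12.2] [-0.36  0.47 -0.04] 121.0417
3 53.5 [0.5205 0.2007 0.0639] [-1.8 -0.2 11.3] [-0.14  0.32 -0.04] 121.3333
4 42.1 [0.5208 0.201  0.0639] [ 0.  -0.   9.9] [ 0.02  0.12 -0.06] 121.625
5 30.6 [0.5212 0.2013 0.064 ] [-0.9  0.7  8.1] [ 0.13 -0.1  -0.02] 121.9167
6 19.1 [0.5216 0.2015 0.0641] [0.9 2.1 7.6] [ 0.24 -0.24  0.06] 122.2083
7 7.8 [0.522  0.2013 0.0642] [1.7 1.1 8. ] [ 0.11 -0.45  0.69] 122.5
```

```bash
python3 - <<'E'
from h import *
effector.release(); st('rel'); line(.5205,.1995,.22,.2)
go((.38,-.2,.3),np.radians(45),say=False)
p,d=snap('top','p8t',(190,110,450,270),3);snap('top','p8d',(245,170,295,220),10);snap('side','p8',(230,110,430,320),2.8)
st()
E
```

```text
rel t 123.4 ee [0.52  0.2   0.063] w 0.0916 F [ 0.5 -0.2  0.5]
 t 126.1 ee [ 0.38  -0.199  0.3  ] w 0.0919 F [-0.3  0.  -0.4]
```

View pics/p8d.png

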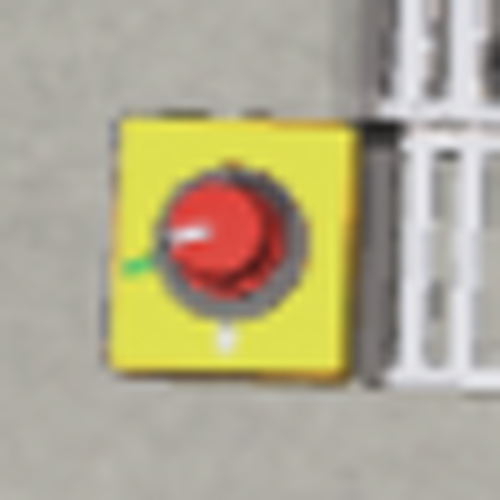

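View pics/p8t.png

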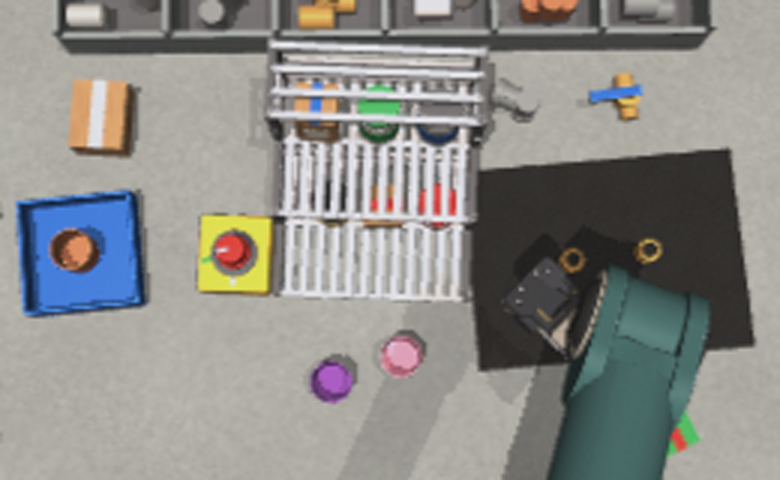

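View pics/p8.png

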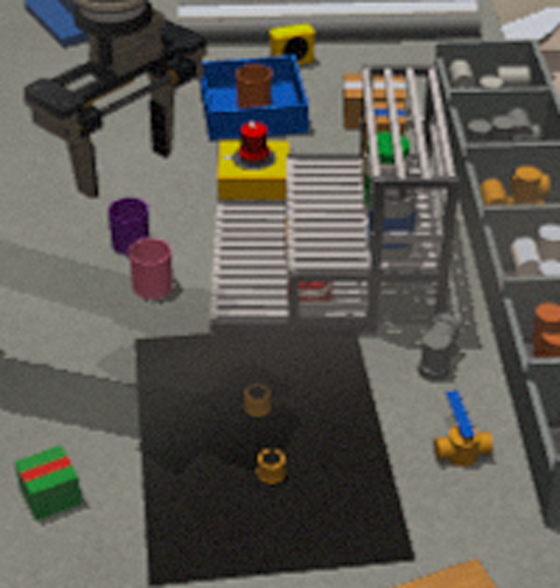

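The pointer line runs from (207,232) to (172,240) in the dial crop, about 77° clockwise from the white mark's side. That matches the direction of the green mark, so the dial is at the end stop. Nothing else has moved, so I'm handing in.

```bash
python3 - <<'E'
from h import *
workorder.finish_job(); st()
E
```

```text
the job is handed in; nothing more can be done
the job is handed in; nothing more can be done
```

The rack is loaded, the dial is on, and the job was handed in at about t = 126 s of the 210 s allowed. No verdict was reported.

**Work done:** The copper tin went into the crate. The tall items (blue tin, green canister, tall carton) went to the upper deck and the low ones (red tub, low carton, grey tub) to the lower deck. Each was set on the open ledge and pushed in under the cover. The dial was turned last, pushed down and then clockwise to its end stop.

**Last checks:**

| Check | Measured | Must be |
|---|---|---|
| Upper-deck centres, rack x | about 0.22 m | 0.204–0.285 m |
| Lower-deck centres, rack x | 0.121–0.126 m | 0.109–0.19 m |
| Tin position | standing in the crate | in the crate |
| Dial pointer | about 1.3 rad, in line with the green mark | above 1.1 rad |
| Couplings, elbow and valve | no visible movement | not moved |

**What went wrong or disagreed:**
- **Grey tub:** it was knocked about 4.5 cm partway through, so I measured it again before picking it.
- **First upper push:** the tilt was out of reach, so I used a smaller one.
- **First dial grip:** the last joint had no room to turn clockwise, so I released and regripped half a turn round.
- **Cameras:** the two views differed by about 6 mm in y, and I used the average.
- **Networks:** in the last check they had some false hits on look-alikes. The side view missed the low carton, and its only grey tub report was a weak one at the red tub's place. For those two I relied on the top view.

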